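Refit the coffee machine's water tank in its light barrier

ROBOT

A 6-joint arm with a two-finger parallel gripper is mounted at the origin on a cart in front of the work surface, level with it; the furniture and walls round the work are solid. World frame = base frame: x ahead of the robot, y to its left, z up, the work surface at z = 0. Lengths are in m, angles in degrees, forces in N, time in s.
With the tool pointing down it reaches from about 0.25 to 0.725 m from the base axis. Payload 9.7 kg.
Tool frame: the origin (TCP) lies between the finger pads; the fingertips stand 19 mm ahead of it and the grasp point (between the pads) is the TCP; z points along the fingers, y is the line along which they close (so a half turn about z gives the same grasp; the last joint's range is limited). The gripper opens to 85 mm and grips with 20 to 120 N. Pads are 22 mm wide; open, the fingers measure 114 mm over their backs; the gripper's body (76 mm by 85 mm) begins 54 mm behind the grasp point. The pads swing forward as they close: fully open they stand 13 mm farther back than shut.
Start: joints at [67.151, 4.979, 10.078, 95.1, 0, 90], TCP at [0.214, 0.507, 0.25] pointing down, gripper open.
Joint ranges: [-179.16, 179.16], [-48.56, 103.87], [-65.8, 70.77], [-126.05, 130.52], [-82.76, 87.17], [-180, 180]. Speed limits (degrees/s): [127.2, 127.2, 147.25, 180, 180, 180].

INTERFACE

Orientations are given as [roll, pitch, yaw] about the fixed x, y, z axes, in that order (R = Rz(yaw) Ry(pitch) Rx(roll)).
In Python, from workcell import telemetry, camera, calibration, workorder gives the robot as it stands.
- The arm moves only by the tool play_rows, never from a script. Its argument "increments" is a list of rows, each a list of 3 entries, a list of its own where there are three numbers: the shift along the tool's x, y, z in mm, then the turn, a rotation vector about the tool's x, y, z in degrees, then the closure, from 0 (fully open) to 1 (shut). In form: [[[x, y, z], [ax, ay, az], jaw], ...]. A call has 1 to 20 rows; each row is the pose to reach, as a shift and turn from the pose commanded when the call began, along the tool's axes at that moment; what a row does not reach only later rows make up. A row lasts 1/10 s, in which the tool goes at most 50 mm and 8.59 degrees, less where a joint would pass 70% of its speed; a pose out of reach is approached as far as the arm can. A call with a gripper value outside its range is refused whole. The fingers move at their own pace and stop on an object; "grip_force" is the grip in N (left out, the last holds). Time passes only in rows, so rows that repeat a pose let the fingers close. It gives the time, the measured TCP pose, the force, the opening and the grip force at its end, in the units of the state.
- telemetry.get_obs(): the state, without advancing time (a new reading comes with each control period).
- camera(name): name is "scene" or "top"; returns (picture, depth): 420x560x3 uint8, red, green, blue; 420x560 float32, m along the optical axis (not along the pixel's ray), 0 where there is no reading.
- calibration(name): a dict with "vertical_fov" (degrees; the focal length in pixels is half the picture's height over the tangent of half this angle, whatever the lens; pixels are square), "cx", "cy" (the principal point, pixels), "k1" (the pictures are not rectified: a ray, as slopes to the right and down, at radius r is drawn at 1 + k1 r^2 times it, then the intrinsics apply), "rvec" (rotation vector, rad) and "tvec" (3), from world to camera coordinates, as OpenCV has them. Camera axes: x right, y down, z forward; pixel columns grow to the right and rows downward; lengths in m; the calibration is good to about 2 mm. A picture is of the moment at which its call begins. calibration takes no time and is no camera call.
- workorder.job_done(): hands the job in; it is judged then, once.
The state is a dict: "time": time; "q": joint angles; "qd": joint speeds; "joint_efforts": joint torques, N m; "ee_pos": TCP position; "tcp_rot": TCP orientation; "wrist_force": force on the tool from outside, world axes, zero at the start; "torque": the same for the moment, N m; "opening": finger opening in m; "grasp_force": force on a finger pad.
Only numpy, scipy, OpenCV 4.12 (cv2) and the standard library are available. Lean on these libraries where they do the work, as an engineer would, in place of code of your own. Each camera call takes 0.05 s, during which the arm holds its last target. There are 200 camera calls.

TASK

Put the washed, empty water tank back on the coffee machine: stand it on the deck of the pull-out cradle with its two clear faces towards the two light eyes, slide it in under the hood until it drops into its seat, and press it down fully home on the stiff water spigot so that it stays there when you let go. Be gentle with the cradle, do not tip the tank over, and leave the white cup, the pasta jar and the speckled mug where they stand.

Things in the scene. Friction and masses are not known exactly. Their poses are not given: they have to be found in the camera images.
- tank: Loose water tank, upright square block 80 x 80 mm, 115 mm high, 0.3-0.5 kg; origin at the centre of its underside, z up. Clear faces at +y and -y, black faces at +x and -x; half turns are equal, a quarter turn is wrong. Grip fin on the middle of the lid: 44 mm long in x, 16 mm thick in y, 34 mm high (its top 149 mm above the origin). Starts upright on the worktop, any yaw.
- machine: Coffee machine, dark grey, fixed. Origin under the plinth on the worktop, on the centre line of the tank bay; x runs into the bay, y to its left, z up (all offsets in this frame). Plinth x -150..150, y -75..205 mm, 18 mm high; tower and brew head at y 95..205, up to z 216 mm. The cradle for the tank lies along x, centred on y = 0, held firmly wherever its runners were left.
- deck (a point): Point on the cradle's flat deck, at machine x -88, y 0, z 35 mm: the tank can stand centred here however far the cradle is pulled out. The deck runs from 153.5 to 43.5 mm in front of the seat's centre, the last 4 mm bevelled. Guide walls 26 mm high on both sides lead to the seat: about 118 mm apart 108 mm before the seat's centre, narrowing to 85 mm apart from 45 mm before it.
- seat_mid (a point): Middle of the range of the seat's centre: machine x 30, y 0, z 25 mm (seat floor). The real centre P is up to 15 mm nearer or farther along x, not reported: find it by touch or sight. The seat is a pocket from P - 43.5 to P + 41.5 mm, 85 mm wide, 10 mm below the deck. Two light eyes look at each other along y across its centre, 61 mm above its floor, on black posts 84 mm high.
- hood_mid (a point): Front lower edge of the hood lip with the seat at seat_mid: machine x 60, y 0, z 157 mm; it shifts with the seat, so it is at P + 30 mm. The lip is 14 mm thick and covers the rear 10 mm of a seated tank, so the tank must come in from the front along the deck (7 mm free over its lid, fin clear of the lip). An upright back stop at P + 41.5 mm joins it and ends the slide.
- valve (a joint): Water spigot, an orange disc 50 mm across in the middle of the seat. 0: up, its top 5 mm above the seat's floor and 5 mm below the deck; 0.005 m: fully down, level with the floor, tank home. Stiff seal, no spring: it takes 10 N to move, more than the tank's weight, and stays where it is left.
- brew_cup: White cup, 76 mm across, 85 mm high, standing on the drip tray (z 36 mm) under the machine's spout. Origin: centre of its underside.
- pasta_jar: Glass jar with green lid, 89 mm across, 137 mm high, on the worktop. Origin: centre of its underside.
- mug: Speckled mug, 80 mm across, 78 mm high, on the worktop. Origin: underside, near its middle.

How it is judged:
By the outcome, as a careful person would: the job done as asked, in the order asked, and still so for the second after the job is handed in, with the robot touching nothing.
It also fails if it takes over 48 s, if anything falls off the work surface, if the arm or the gripper's body presses on something with over 40 N, if the wrist force passes 120 N, or if a joint passes its speed limit or range.

## Working session

There is one attempt and no reset: what is moved stays moved. The work goes in short steps, Python scripts to look and compute and a tool call to move; the robot and the scene stay as the last step left them, time stands still between calls to the robot, and variables do not carry over. Pictures are saved under pics/ and viewed, at most 10 in all, crops included, and the job is handed in when it is done.

Besides the shell and the picture viewer there is one more tool, called after "Request:" in YAML: its name, and indented under it one key for each argument. play_rows: Moves the arm, as the interface text tells. Its arguments: {"type":"object","properties":{"increments":{"type":"array"},"grip_force":{"type":"number"}},"required":["increments"]}

```bash
mkdir -p pics
cat > h.py <<'E'
import numpy as np, cv2
from workcell import telemetry, camera, calibration, workorder
def cloud(name):
    im,d=camera(name); c=calibration(name)
    h,w=d.shape; f=h/2/np.tan(np.radians(c["vertical_fov"])/2)
    K=np.array([[f,0,c["cx"]],[0,f,c["cy"]],[0,0,1.]])
    u,v=np.meshgrid(np.arange(w),np.arange(h))
    p=cv2.undistortPoints(np.stack([u,v],-1).reshape(-1,1,2).astype(float),K,np.array([c["k1"],0,0,0.])).reshape(h,w,2)
    P=np.dstack([p[...,0]*d,p[...,1]*d,d]); R=cv2.Rodrigues(np.array(c["rvec"],float))[0]
    W=(P-np.array(c["tvec"]).ravel())@R; W[d==0]=np.nan
    return im,W
def save(im,n,s=None):
    cv2.imwrite("pics/"+n,im[...,::-1])
E
python3 - <<'E'
from h import *
for n in("scene","top"):
    im,W=cloud(n); save(im,n+"0.png"); np.save(n+"0.npy",W)
    print(n,calibration(n), W[::60,::80].round(2).tolist()[3])
print(telemetry.get_obs())
E
```

```text
scene {'vertical_fov': 55.49539398924746, 'cx': 273.9305062510715, 'cy': 207.19712573956687, 'k1': -0.06799989321262748, 'rvec': array([ 2.06719209, -0.85526985,  0.43108501]), 'tvec': array([-0.5346132 ,  0.2879488 ,  0.79288709])} [[0.29, 2.1, -0.66], [0.37, 0.54, -0.0], [0.55, 0.31, 0.02], [0.62, -0.01, 0.13], [0.81, -0.13, 0.1], [0.93, -0.31, 0.12], [0.93, -0.5, 0.21]]
top {'vertical_fov': 57.986206652803396, 'cx': 276.8383495053103, 'cy': 207.35902366219378, 'k1': -0.0030373288907264125, 'rvec': array([ 1.74083086, -2.17878696,  0.55720486]), 'tvec': array([-0.00651413,  0.58562419,  0.66683905])} [[0.87, 0.54, 0.02], [0.83, 0.34, 0.01], [0.65, 0.09, 0.22], [0.65, -0.07, 0.16], [0.68, -0.27, 0.05], [0.77, -0.61, -0.21], [0.71, -0.88, -0.21]]
{'time': 0.1, 'q': array([ 6.71512086e+01,  5.00770684e+00,  1.00380924e+01,  9.50988632e+01,
       -8.09538881e-04,  9.00008267e+01]), 'qd': array([-0.03179868, -0.03015526,  0.12741027,  0.07306052, -0.12023424,
        0.05028346]), 'joint_efforts': array([ 3.93635210e-04, -5.21558905e+01,  4.65656197e+01,  1.60355272e-02,
       -1.98995031e-05,  1.51120639e-05]), 'ee_pos': array([0.21349744, 0.50667241, 0.24964819]), 'tcp_rot': array([-1.79931522e+02,  8.10526299e-04,  1.57150383e+02]), 'wrist_force': array([ 0.13688288,  0.43274127, -0.30744808]), 'torque': array([-0.0219649 ,  0.02789625, -0.01471959]), 'grasp_force': 0.0, 'opening': 0.08518156020564482}
```

View pics/scene0.png

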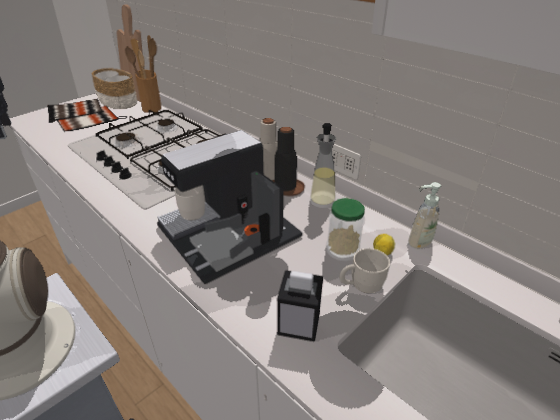

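View pics/top0.png

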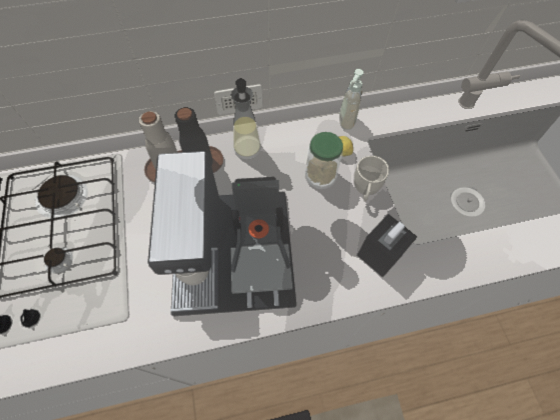

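The scene view shows the tank at about (300,305), in front of the mug (370,270) and jar (346,230). The top view shows the tank lid at (388,245), cradle at (262,260), orange spigot at (259,229) and hood at (256,185).

Run:
```python
from h import *
T=np.load("top0.npy"); S=np.load("scene0.npy")
im=cv2.imread("pics/top0.png"); ims=cv2.imread("pics/scene0.png")
def rect(P,n):
    r=cv2.minAreaRect(P[:,:2].astype(np.float32)*1000); print(n,len(P),np.round(r[0],1),np.round(r[1],1),round(r[2],1),'medz',np.median(P[:,2]).round(4), 'box',cv2.boxPoints(r).round().tolist())
def sel(W,c0,c1,r0,r1,z0,z1,n):
    s=W[r0:r1,c0:c1].reshape(-1,3); s=s[(s[:,2]>z0)&(s[:,2]<z1)]
    rect(s,n); return s
sel(T,350,425,205,285,.105,.125,'lid top')
sel(T,350,425,205,285,.14,.16,'fin top')
sel(S,270,330,260,345,.105,.125,'lid scene')
sel(S,270,330,260,345,.14,.16,'fin scene')
sel(T,145,225,145,280,.205,.225,'tower top')
sel(S,150,290,120,220,.205,.225,'tower scene')
sel(T,165,305,170,320,.012,.022,'plinth top')
sel(T,225,300,170,320,.163,.178,'hood top')
sel(S,240,300,150,260,.163,.178,'hood scene')
sel(T,225,300,170,320,.105,.114,'posts?')
sel(T,225,300,170,320,.031,.038,'deck')
sel(T,225,300,170,320,.055,.066,'walls')
for W,i,n in((T,im,'t'),(S,ims,'s')):
    hsv=cv2.cvtColor(i,cv2.COLOR_BGR2HSV); m=(hsv[...,0]<15)&(hsv[...,1]>170)&(hsv[...,2]>90)
    P=W[m]; P=P[(P[:,2]>.015)&(P[:,2]<.05)&(P[:,0]<.75)&(abs(P[:,1])<.3)]; print('disc',n,m.sum()); rect(P,'disc')
# jar, mug
sel(T,305,345,130,165,.12,.15,'jar'); sel(T,350,395,150,200,.06,.09,'mug')
c=cv2.resize(im[165:315,150:430],None,fx=2.8,fy=2.8,interpolation=cv2.INTER_CUBIC); cv2.imwrite('pics/c1.png',c)
```

```text
lid top 1116 [ 463.  -365.5] [80.3 80.8] 32.7 medz 0.1156 box [[407.0, -353.0], [451.0, -421.0], [519.0, -378.0], [475.0, -310.0]]
fin top 154 [ 462.9 -365.2] [16.  42.9] 32.5 medz 0.1488 box [[445.0, -351.0], [468.0, -388.0], [481.0, -379.0], [458.0, -343.0]]
lid scene 1049 [ 461.1 -367. ] [79.5 80.5] 32.6 medz 0.1151 box [[406.0, -355.0], [449.0, -422.0], [516.0, -380.0], [473.0, -312.0]]
fin scene 177 [ 460.7 -367.4] [18.  43.7] 31.0 medz 0.1469 box [[442.0, -353.0], [464.0, -391.0], [480.0, -381.0], [457.0, -344.0]]
tower top 6182 [586.2  57.9] [109.9 250.3] 81.4 medz 0.2156 box [[454.0, 22.0], [702.0, -15.0], [718.0, 94.0], [471.0, 131.0]]
tower scene 2059 [583.6  53.8] [107.8 245.3] 81.1 medz 0.2143 box [[454.0, 19.0], [697.0, -18.0], [713.0, 88.0], [471.0, 126.0]]
plinth top 3341 [580.4 -48.5] [288.4 404.7] 71.9 medz 0.0182 box [[343.0, -123.0], [728.0, -249.0], [818.0, 26.0], [433.0, 151.0]]
hood top 397 [622.5 -99.3] [100.   19.6] 82.1 medz 0.1709 box [[606.0, -147.0], [625.0, -150.0], [639.0, -51.0], [620.0, -48.0]]
hood scene 317 [651.4 -79.3] [151.1  73.9] 81.4 medz 0.169
[... 191 characters left out ...]
36.0]]
deck 2544 [530.5 -84.9] [136.  198.1] 81.5 medz 0.0351 box [[423.0, -138.0], [618.0, -167.0], [639.0, -32.0], [443.0, -3.0]]
walls 422 [552.6 -89.1] [129.6 151.8] 81.2 medz 0.0609 box [[468.0, -141.0], [618.0, -165.0], [638.0, -37.0], [488.0, -13.0]]
disc t 0
disc 0 [0. 0.] [0. 0.] 0.0 medz nan box [[0.0, 0.0], [0.0, 0.0], [0.0, 0.0], [0.0, 0.0]]
disc s 252
disc 77 [583.  -88.5] [35.5 40.5] 70.8 medz 0.0287 box [[558.0, -99.0], [596.0, -112.0], [608.0, -78.0], [570.0, -65.0]]
jar 797 [ 714.9 -290.4] [77.6 79.9] 38.0 medz 0.138 box [[660.0, -283.0], [709.0, -346.0], [770.0, -298.0], [721.0, -235.0]]
mug 385 [ 655.8 -393.4] [ 79.6 101.9] 28.8 medz 0.0729 box [[596.0, -368.0], [645.0, -457.0], [715.0, -419.0], [666.0, -330.0]]
  return _methods._mean(a, axis=axis, dtype=dtype,
  ret = ret.dtype.type(ret / rcount)
```

View pics/c1.png

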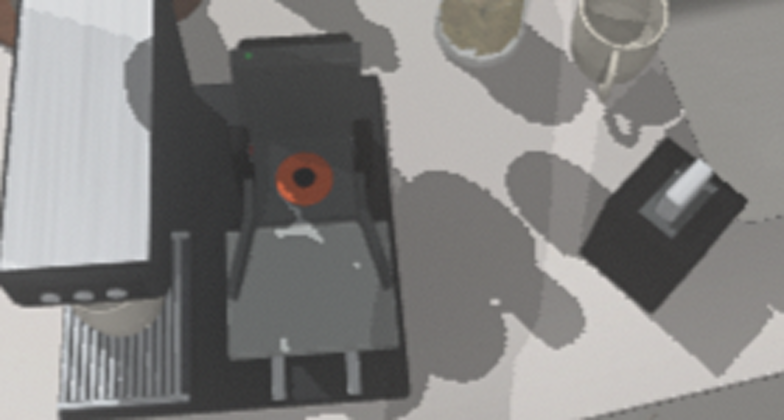

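The crop shows the cradle deck front edge near (310,355), the spigot at (304,178), the eye posts at (238,150) and (363,145), and the fin's long side running along (690,180). The machine's yaw is about -8.6° and the tank's about -57.4°.

```bash
cat >> h.py <<'E'
from scipy.spatial.transform import Rotation as Ro
def inc(pos,yaw,frm=None):
    o=telemetry.get_obs(); p0,e0=frm or (o["ee_pos"],o["tcp_rot"])
    R0=Ro.from_euler('xyz',e0,degrees=True); R1=Ro.from_euler('xyz',[180,0,yaw],degrees=True)
    print((R0.inv().apply(np.array(pos)-p0)*1000).round(1),(R0.inv()*R1).as_rotvec(degrees=True).round(1))
E
python3 - <<'E'
from h import *
A=(np.array([.340,.06,.27]),[180,0,50])
inc(A[0],50); inc([.462,-.366,.20],-57.4,A)
T=np.load("top0.npy");S=np.load("scene0.npy")
a=np.radians(-8.6);ex=np.array([np.cos(a),np.sin(a)]);ey=np.array([-ex[1],ex[0]])
for W,n,off in((T,'T',np.array([.5838,-.0922])),(S,'S',np.array([.5820,-.0940]))):
    q=(W[...,:2]-off); x=q@ex*1000; y=q@ey*1000; z=W[...,2]
    def f(m,l): print(n,l,m.sum(),'x',np.percentile(x[m],[1,5,50,95,99]).round(1),'y',np.percentile(y[m],[1,5,50,95,99]).round(1))
    near=(abs(x)<200)&(abs(y)<75)
    f((z>.165)&(z<.175)&near,'hood')
    f((abs(z-.035)<.002)&(abs(y)<40)&(x<0)&near,'deck')
    f((abs(z-.109)<.003)&near&(abs(x)<30),'posts')
    f((abs(z-.018)<.003)&(y>-80)&(y<-62)&(abs(x)<250),'plinth')
    f((abs(z-.0609)<.002)&(x<-30)&near,'walls')
E
```

```text
[-290.  -362.5  -19.9] [-0.000e+00  1.000e-01  1.072e+02]
[-247.9  367.3   70. ] [  0.   -0.  107.4]
T hood 376 x [30.1 30.9 38.2 47.3 48.4] y [-50.3 -46.1  -0.2  43.8  48. ]
T deck 1302 x [-151.2 -147.5 -101.4  -50.4  -45. ] y [-39.  -35.6   0.2  35.9  39.4]
T posts 128 x [-11.9 -10.7   0.2  11.1  13.3] y [-57.9 -56.8 -43.7  54.3  54.8]
T plinth 431 x [-186.7 -180.5  -24.2   93.3  104.7] y [-75.4 -74.7 -70.3 -62.9 -62.2]
T walls 198 x [-106.3 -103.7  -68.8  -34.6  -31.7] y [-65.7 -62.5 -44.2  60.8  63.2]
S hood 188 x [29.8 30.8 37.8 46.8 48.5] y [-49.3 -47.9  -3.2  43.9  48.6]
S deck 589 x [-150.  -146.1 -101.4  -52.9  -47.4] y [-38.7 -34.4   1.5  36.7  39.1]
S posts 62 x [-12.3 -12.   -0.3  11.2  12.7] y [-57.1 -55.7 -44.8  54.3  55.4]
S plinth 357 x [-185.6 -179.5  -57.    87.6  104.3] y [-75.7 -74.3 -68.5 -62.8 -62.2]
S walls 104 x [-103.5 -100.4  -67.5  -33.6  -31. ] y [-64.4 -60.3 -44.6  59.9  62.9]
```

Request:
play_rows:
  increments:
    - [[-145,-181,-10],[0,0,54],0]
    - [[-145,-181,-10],[0,0,54],0]
    - [[-145,-181,-10],[0,0,54],0]
    - [[-145,-181,-10],[0,0,54],0]
    - [[-145,-181,-10],[0,0,54],0]
    - [[-290,-362,-20],[0,0,107],0]
    - [[-290,-362,-20],[0,0,107],0]
    - [[-290,-362,-20],[0,0,107],0]
    - [[-290,-362,-20],[0,0,107],0]
    - [[-290,-362,-20],[0,0,107],0]
    - [[-290,-362,-20],[0,0,107],0]
    - [[-290,-362,-20],[0,0,107],0]
    - [[-290,-362,-20],[0,0,107],0]
    - [[-290,-362,-20],[0,0,107],0]

```text
time: 1.5
ee_pos: [0.3401, 0.0605, 0.2701]
tcp_rot: [-180.0, 0.0, 50.1]
wrist_force: [0.4, -0.2, -0.4]
opening: 0.0855
grasp_force: 0.0
```

Request:
play_rows:
  increments:
    - [[-124,184,20],[0,0,54],0]
    - [[-124,184,20],[0,0,54],0]
    - [[-124,184,20],[0,0,54],0]
    - [[-124,184,20],[0,0,54],0]
    - [[-124,184,20],[0,0,54],0]
    - [[-248,367,55],[0,0,107],0]
    - [[-248,367,55],[0,0,107],0]
    - [[-248,367,55],[0,0,107],0]
    - [[-248,367,55],[0,0,107],0]
    - [[-248,367,55],[0,0,107],0]
    - [[-248,367,55],[0,0,107],0]
    - [[-248,367,55],[0,0,107],0]
    - [[-248,367,55],[0,0,107],0]
    - [[-248,367,55],[0,0,107],0]
    - [[-248,367,55],[0,0,107],0]
    - [[-248,367,55],[0,0,107],0]

```text
time: 3.1
ee_pos: [0.3685, -0.4427, 0.2151]
tcp_rot: [-177.5, 0.1, -51.3]
wrist_force: [0.6, -0.1, 0.3]
opening: 0.0851
grasp_force: 0.0
```

Run:
```python
from h import *
o=telemetry.get_obs();print(o["ee_pos"],o["tcp_rot"],o["q"].round(1),o["time"])
inc([.462,-.366,.180],-57.4);inc([.462,-.366,.136],-57.4)
```

```text
[ 0.36853482 -0.44269488  0.21508447] [-1.77459755e+02  1.38506540e-01 -5.12623059e+01] [-51.4   8.1   9.6  91.6   2.5 179.9] 3.1
[  -1.3 -119.2   40.4] [-2.5  0.3  6.1]
[  -1.1 -117.3   84.4] [-2.5  0.3  6.1]
```

Run:
```python
from h import *
inc([.42,-.40,.215],38);inc([.462,-.366,.200],122.6)
```

```text
[ -1.1 -66.8   3.1] [ -2.1  -1.9 -89.2]
[  -1.3 -120.1   20.4] [  -0.4   -3.8 -173.8]
```

Request:
play_rows:
  increments:
    - [[-1,-67,3],[-2.1,-1.9,-89.2],0]
    - [[-1,-67,3],[-2.1,-1.9,-89.2],0]
    - [[-1,-67,3],[-2.1,-1.9,-89.2],0]
    - [[-1,-67,3],[-2.1,-1.9,-89.2],0]
    - [[-1,-67,3],[-2.1,-1.9,-89.2],0]
    - [[-1,-67,3],[-2.1,-1.9,-89.2],0]
    - [[-1,-67,3],[-2.1,-1.9,-89.2],0]
    - [[-1,-67,3],[-2.1,-1.9,-89.2],0]
    - [[-1,-67,3],[-2.1,-1.9,-89.2],0]
    - [[-1,-120,20],[-0.4,-3.8,-173.8],0]
    - [[-1,-120,20],[-0.4,-3.8,-173.8],0]
    - [[-1,-120,20],[-0.4,-3.8,-173.8],0]
    - [[-1,-120,20],[-0.4,-3.8,-173.8],0]
    - [[-1,-120,20],[-0.4,-3.8,-173.8],0]
    - [[-1,-120,20],[-0.4,-3.8,-173.8],0]
    - [[-1,-120,20],[-0.4,-3.8,-173.8],0]
    - [[-1,-120,20],[-0.4,-3.8,-173.8],0]
    - [[-1,-120,20],[-0.4,-3.8,-173.8],0]
    - [[-1,-120,20],[-0.4,-3.8,-173.8],0]

```text
time: 5.0
ee_pos: [0.4632, -0.3654, 0.2007]
tcp_rot: [179.9, -0.1, 112.5]
wrist_force: [-0.6, -0.0, 0.6]
opening: 0.0858
grasp_force: 0.0
```

Run:
```python
from h import *
o=telemetry.get_obs();print(o["ee_pos"],o["tcp_rot"],o["q"].round(1),o["time"])
inc([.462,-.366,.170],122.6);inc([.462,-.366,.137],122.6)
```

```text
[ 0.46323027 -0.36537428  0.20070863] [ 1.79949509e+02 -5.54320349e-02  1.12469562e+02] [-38.3   9.8   9.9  90.1   0.1  29.2] 5.0
[-0.1 -1.4 30.7] [  0.1  -0.1 -10.1]
[-0.2 -1.4 63.7] [  0.1  -0.1 -10.1]
```

Request:
play_rows:
  increments:
    - [[0,-1.4,25],[0,0,-10.1],0]
    - [[0,-1.4,25],[0,0,-10.1],0]
    - [[0,-1.4,45],[0,0,-10.1],0]
    - [[0,-1.4,63],[0,0,-10.1],0]
    - [[0,-1.4,63],[0,0,-10.1],0]
    - [[0,-1.4,63],[0,0,-10.1],0.5]
    - [[0,-1.4,63],[0,0,-10.1],0.8]
    - [[0,-1.4,63],[0,0,-10.1],1]
    - [[0,-1.4,63],[0,0,-10.1],1]
    - [[0,-1.4,63],[0,0,-10.1],1]
    - [[0,-1.4,63],[0,0,-10.1],1]
    - [[0,-1.4,63],[0,0,-10.1],1]
    - [[0,-1.4,63],[0,0,-10.1],1]
    - [[0,-1.4,63],[0,0,-10.1],1]
  grip_force: 60

```text
time: 6.4
ee_pos: [0.4622, -0.3662, 0.1383]
tcp_rot: [179.9, 0.0, 122.1]
wrist_force: [0.0, 1.2, 4.7]
opening: 0.0152
grasp_force: 59.7
```

Run:
```python
from h import *
o=telemetry.get_obs();print(o["ee_pos"],o["tcp_rot"],o["time"])
```

```text
[ 0.46218181 -0.36620703  0.13830233] [1.79892672e+02 4.22526527e-03 1.22131152e+02] 6.4
```

Run:
```python
from h import *
inc([.46218,-.36621,.2383],122.1);inc([.4693,-.0758,.2383],171.4)
```

```text
[  -0.     0.2 -100. ] [0.1 0.  0. ]
[242.1 160.7 -99.7] [  0.1   0.1 -49.3]
```

Request:
play_rows:
  increments:
    - [[0,0,-20],[0,0,0],1]
    - [[0,0,-50],[0,0,0],1]
    - [[0,0,-80],[0,0,0],1]
    - [[0,0,-100],[0,0,0],1]
    - [[30,20,-100],[0,0,-6],1]
    - [[60,40,-100],[0,0,-12],1]
    - [[90,60,-100],[0,0,-18],1]
    - [[120,80,-100],[0,0,-24],1]
    - [[150,100,-100],[0,0,-31],1]
    - [[180,120,-100],[0,0,-37],1]
    - [[210,140,-100],[0,0,-43],1]
    - [[230,153,-100],[0,0,-47],1]
    - [[242,161,-100],[0,0,-49.2],1]
    - [[242,161,-100],[0,0,-49.2],1]
    - [[242,161,-100],[0,0,-49.2],1]
    - [[242,161,-100],[0,0,-49.2],1]

```text
time: 8.0
ee_pos: [0.4695, -0.0765, 0.2379]
tcp_rot: [179.9, -0.0, 171.2]
wrist_force: [-0.0, 0.1, -4.3]
opening: 0.0155
grasp_force: 59.4
```

```bash
cat > m.py <<'E'
from h import *
o=telemetry.get_obs();print(o["ee_pos"].round(4),o["tcp_rot"].round(2),o["wrist_force"].round(1),o["opening"].round(4),o["time"])
a=np.radians(-8.6);ex=np.array([np.cos(a),np.sin(a)]);ey=np.array([-ex[1],ex[0]])
import sys
zt=float(sys.argv[1])
for n,off in(("top",np.array([.5838,-.0922])),("scene",np.array([.5820,-.0940]))):
    im,W=cloud(n); save(im,n+sys.argv[2]+".png")
    q=W[...,:2]-off; x=q@ex*1000;y=q@ey*1000;z=W[...,2]
    m=(abs(z-zt)<.008)&(x>-190)&(x<25)&(abs(y)<60)
    m=cv2.morphologyEx(m.astype(np.uint8),cv2.MORPH_OPEN,np.ones((3,3)))>0
    r=cv2.minAreaRect(np.stack([x[m],y[m]],1).astype(np.float32)); print(n,m.sum(),np.round(r[0],1),np.round(r[1],1),round(r[2],2),'z',np.median(z[m]).round(4), 'ext x',np.percentile(x[m],[1,99]).round(1),'y',np.percentile(y[m],[1,99]).round(1))
E
python3 m.py 0.215 1
```

```text
Traceback (most recent call last):
  File "m.py", line 2, in <module>
    o=telemetry.get_obs();print(o["ee_pos"].round(4),o["tcp_rot"].round(2),o["wrist_force"].round(1),o["opening"].round(4),o["time"])
                                                                                                     ^^^^^^^^^^^^^^^^^^
AttributeError: 'float' object has no attribute 'round'
```

```bash
sed -i 's/o\["opening"\].round(4)/o["opening"]/' m.py; python3 m.py 0.215 1
```

```text
[ 0.4695 -0.0765  0.2379] [ 1.7993e+02 -1.0000e-02  1.7122e+02] [-0.   0.1 -4.3] 0.015486544966343309 8.0
  return _methods._mean(a, axis=axis, dtype=dtype,
  ret = ret.dtype.type(ret / rcount)
Traceback (most recent call last):
  File "m.py", line 11, in <module>
    r=cv2.minAreaRect(np.stack([x[m],y[m]],1).astype(np.float32)); print(n,m.sum(),np.round(r[0],1),np.round(r[1],1),round(r[2],2),'z',np.median(z[m]).round(4), 'ext x',np.percentile(x[m],[1,99]).round(1),'y',np.percentile(y[m],[1,99]).round(1))
                                                                                                                                                                         ~~~~~~~~~~~~~^^^^^^^^^^^^^
IndexError: index -1 is out of bounds for axis 0 with size 0
```

View pics/top1.png

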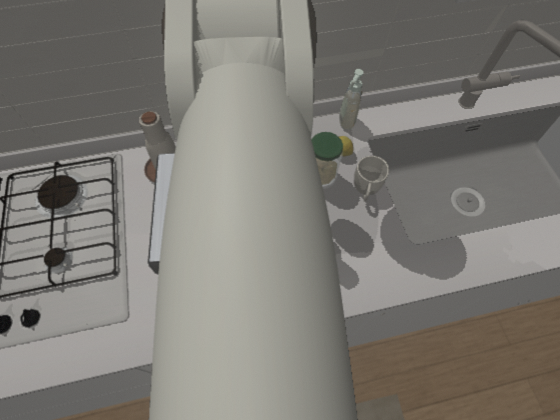

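The arm covers the tank and the machine in the top view, so I'll use the scene camera.

Run:
```python
from h import *
im,W=cloud("scene"); save(im,"scene1.png"); np.save("s1.npy",W)
a=np.radians(-8.6);ex=np.array([np.cos(a),np.sin(a)]);ey=np.array([-ex[1],ex[0]])
q=W[...,:2]-np.array([.5820,-.0940]); x=q@ex*1000;y=q@ey*1000;z=W[...,2]
def fit(m,yx,l):
    if m.sum()<20: print(l,m.sum());return
    s,t=(x,y) if yx else (y,x)
    p=np.polyfit(s[m],t[m],1);p=np.polyfit(s[m],t[m],1);print(l,m.sum(),'med',np.median(t[m]).round(2),'tilt',np.degrees(np.arctan(p[0])).round(2),'span',np.percentile(s[m],[1,99]).round(1),'z',z[m].min().round(3),z[m].max().round(3))
fit((z>.12)&(z<.20)&(x>-150)&(x<-80)&(abs(y+40)<8),1,'-y face')
fit((z>.12)&(z<.20)&(abs(x+155)<9)&(abs(y)<36),0,'-x face')
m=(abs(z-.2145)<.004)&(x>-165)&(x<-65)&(abs(y)<45)
print('lid',m.sum(),np.percentile(x[m],[0.5,99.5]).round(1),np.percentile(y[m],[.5,99.5]).round(1),np.median(z[m]))
```

```text
-y face 807 med -38.34 tilt 1.2 span [-149.4  -80.9] z 0.12 0.2
-x face 339 med -150.51 tilt 0.03 span [-34.6  35.6] z 0.12 0.2
lid 496 [-152.   -73.6] [-40.9  37.8] 0.21361600413112858
```

View pics/scene1.png

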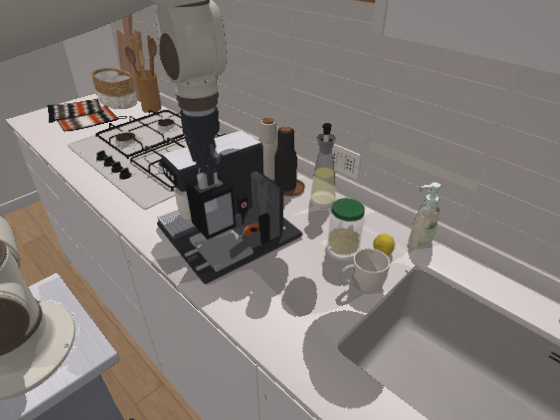

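The scene view shows the tank hanging in front of the bay at (210,208), its window at (218,212) facing the -y side, squarely aligned over the deck. Now lowering it.

Request:
play_rows:
  increments:
    - [[0,0,20],[0,0,0],1]
    - [[0,0,40],[0,0,0],1]
    - [[0,0,52],[0,0,0],1]
    - [[0,0,58],[0,0,0],1]
    - [[0,0,61],[0,0,0],1]
    - [[0,0,62],[0,0,0],1]
    - [[0,0,62],[0,0,0],1]

```text
time: 8.8
ee_pos: [0.4698, -0.0757, 0.1768]
tcp_rot: [179.9, 0.1, 171.3]
wrist_force: [0.7, 1.4, -4.1]
opening: 0.0153
grasp_force: 59.4
```

Request:
play_rows:
  increments:
    - [[0,0,0.5],[0,0,0],1]
    - [[0,0,1],[0,0,0],1]
    - [[0,0,1],[0,0,0],1]

```text
time: 9.1
ee_pos: [0.4696, -0.0756, 0.1753]
tcp_rot: [179.9, 0.0, 171.3]
wrist_force: [0.4, -0.3, -3.7]
opening: 0.0153
grasp_force: 59.4
```

Request:
play_rows:
  increments:
    - [[0,0,0.7],[0,0,0],1]
    - [[0,0,1],[0,0,0],1]
    - [[0,0,1],[0,0,0],1]

```text
time: 9.4
ee_pos: [0.4695, -0.0756, 0.1741]
tcp_rot: [179.9, 0.0, 171.3]
wrist_force: [0.0, 0.0, -4.1]
opening: 0.0151
grasp_force: 59.4
```

Request:
play_rows:
  increments:
    - [[0,0,0.5],[0,0,0],1]
    - [[0,0,0.7],[0,0,0],1]
    - [[0,0,0.7],[0,0,0],1]

```text
time: 9.7
ee_pos: [0.4697, -0.0757, 0.1738]
tcp_rot: [179.9, 0.1, 171.3]
wrist_force: [1.0, 0.5, -1.3]
opening: 0.0153
grasp_force: 59.8
```

Request:
play_rows:
  increments:
    - [[0,0,0.3],[0,0,0],1]
    - [[0,0,0.3],[0,0,0],1]
    - [[0,0,0.3],[0,0,0],1]

```text
time: 10.0
ee_pos: [0.4698, -0.0757, 0.1737]
tcp_rot: [179.9, 0.1, 171.3]
wrist_force: [0.7, -0.8, 4.0]
opening: 0.015
grasp_force: 60.4
```

Request:
play_rows:
  increments:
    - [[-5,0,0],[0,0,-0.1],1]
    - [[-10,0,0],[0,0,-0.1],1]
    - [[-16,0,0],[0,0,-0.1],1]
    - [[-22,0,0],[0,0,-0.1],1]
    - [[-28,0,0],[0,0,-0.1],1]
    - [[-34,0,0],[0,0,-0.1],1]
    - [[-38,0,0],[0,0,-0.1],1]
    - [[-40,0,0],[0,0,-0.1],1]
    - [[-40,0,0],[0,0,-0.1],1]

```text
time: 10.9
ee_pos: [0.5102, -0.0818, 0.1763]
tcp_rot: [179.9, 0.3, 171.4]
wrist_force: [-5.2, 0.4, 21.9]
opening: 0.0149
grasp_force: 68.6
```

Run:
```python
from h import *
o=telemetry.get_obs();print(o["ee_pos"].round(4),o["tcp_rot"].round(2),o["wrist_force"].round(1),o["torque"].round(2))
im,W=cloud("scene"); np.save("s2.npy",W); im0=cv2.imread("pics/scene1.png")
cv2.imwrite("pics/c2.png",cv2.resize(im[150:275,150:310,::-1],None,fx=4.5,fy=4.5,interpolation=cv2.INTER_CUBIC))
a=np.radians(-8.6);ex=np.array([np.cos(a),np.sin(a)]);ey=np.array([-ex[1],ex[0]])
q=W[...,:2]-np.array([.5820,-.0940]); x=q@ex*1000;y=q@ey*1000;z=W[...,2]
m=(abs(z-.150)<.004)&(x>-130)&(x<-25)&(abs(y)<45)
print('lid',m.sum(),np.percentile(x[m],[0.5,99.5]).round(1),np.percentile(y[m],[.5,99.5]).round(1),np.median(z[m]))
m=(abs(z-.1835)<.004)&(x>-130)&(x<-25)&(abs(y)<15)
print('fin',m.sum(),np.percentile(x[m],[0.5,99.5]).round(1),np.percentile(y[m],[.5,99.5]).round(1))
m=(abs(z-.0609)<.002)&(x<-30)&(x>-110)&(abs(y)<70)
for s in(-1,1):
    k=m&(y*s>0);print('wall',s,k.sum(), np.polyfit(x[k],y[k],1) if k.sum()>5 else '')
```

```text
[ 0.5102 -0.0818  0.1763] [179.92   0.27 171.43] [-5.2  0.4 21.9] [0.13 1.41 0.01]
lid 216 [-122.8  -45.3] [-40.4  37. ] 0.14988220805542668
fin 30 [-95.1 -63.2] [-13.6   5.1]
wall -1 68 [ 1.36008758e-02 -4.78102128e+01]
wall 1 0
```

View pics/c2.png

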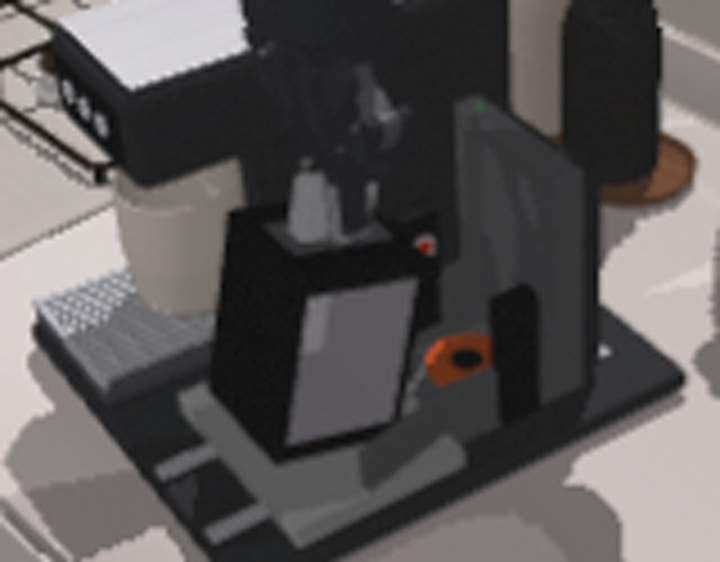

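The crop shows the tank on the deck in front of the spigot (460,360), with its near bottom corner at (285,460). It appears to lag behind the gripper, and the 22 N upward force is unexpected, so I'll check its tilt.

```bash
cat > t.py <<'E'
from h import *
import sys
def tank(W,cx,off=np.array([.5820,-.0940])):
    a=np.radians(-8.6);ex=np.array([np.cos(a),np.sin(a)]);ey=np.array([-ex[1],ex[0]])
    q=W[...,:2]-off; x=q@ex*1000;y=q@ey*1000;z=W[...,2]*1000
    du=np.gradient(np.dstack([x,y,z]),axis=1);dv=np.gradient(np.dstack([x,y,z]),axis=0)
    n=np.cross(du,dv);n/=np.linalg.norm(n,axis=2,keepdims=True)
    base=(abs(x-cx)<60)&(abs(y)<50)
    for l,ax,zr in(('lid',2,(120,160)),('-x',0,(50,145)),('-y',1,(70,145))):
        m=base&(abs(n[...,ax])>.93)&(z>zr[0])&(z<zr[1])
        if ax==0:m&=x<cx-20
        if ax==1:m&=y<-25
        P=np.stack([x[m],y[m],z[m]],1)
        for _ in range(3):
            c=P.mean(0);N=np.linalg.svd(P-c)[2][2]; d=(P-c)@N; P=P[abs(d)<max(1.5,2*np.median(abs(d)))]
        print(l,len(P),'c',c.round(1),'N',(N*np.sign(N[ax])).round(3),'x',np.percentile(P[:,0],[1,99]).round(1),'y',np.percentile(P[:,1],[1,99]).round(1),'z',np.percentile(P[:,2],[1,99]).round(1))
if __name__=="__main__": tank(np.load(sys.argv[1]),float(sys.argv[2]))
E
python3 t.py s2.npy -75
python3 - <<'E'
from h import *
W=np.load('s2.npy'); a=np.radians(-8.6);ex=np.array([np.cos(a),np.sin(a)]);ey=np.array([-ex[1],ex[0]])
q=W[...,:2]-np.array([.5820,-.0940]); x=q@ex*1000;y=q@ey*1000;z=W[...,2]
m=(abs(z-.061)<.003)&(y<-41)&(y>-70)&(x<30)&(x>-120)
for i in range(-110,20,10):
    k=m&(abs(x-i)<5); 
    if k.sum(): print(i,k.sum(),np.percentile(y[k],[5,95]).round(1))
E
```

```text
lid 75 c [-74.  -17.  153.3] N [0.24  0.    0.971] x [-100.7  -47.2] y [-36.6  32.4] z [146.3 159.7]
-x 223 c [-128.2   -2.1  118.7] N [ 0.972 -0.    -0.233] x [-134.6 -121.5] y [-36.5  33.7] z [ 90.4 144.8]
-y 308 c [-90.5 -37.  108.4] N [-0.026  1.     0.008] x [-129.3  -54.4] y [-39.1 -35. ] z [ 70.6 144.3]
-110 1 [-63.3 -63.3]
-100 9 [-65.3 -57.4]
-90 5 [-60.6 -54.7]
-80 11 [-61.4 -51.7]
-70 8 [-58.1 -48.9]
-60 11 [-55.9 -47.2]
-50 10 [-52.3 -44.2]
-40 9 [-50.7 -43. ]
-30 9 [-50.6 -44. ]
-20 6 [-50.2 -46. ]
-10 13 [-56.2 -44.4]
0 6 [-58.3 -54.9]
10 6 [-57.1 -55.3]
```

The tank has pitched about 14° in the pads, top forward and standing on its rear bottom edge. I'll ease it back upright along an arc around that edge, with a light grip.

Request:
play_rows:
  increments:
    - [[0,0,-1],[0,0,0],1]
    - [[4,0,-2.5],[0,0,0],1]
    - [[9,0,-2.3],[0,0,0],1]
    - [[14,0,-1.8],[0,0,0],1]
    - [[19,0,-1],[0,0,0],1]
    - [[23,0,-0.4],[0,0,0],1]
    - [[27,0,0],[0,0,0],1]
    - [[31,0,0],[0,0,0],1]
    - [[34,0,0],[0,0,0],1]
    - [[34,0,0],[0,0,0],1]
  grip_force: 20

```text
time: 11.95
ee_pos: [0.4751, -0.0765, 0.1732]
tcp_rot: [179.9, 0.0, 171.4]
wrist_force: [1.1, -0.4, 3.5]
opening: 0.0153
grasp_force: 65.4
```

Run:
```python
from t import *
o=telemetry.get_obs();print(o["ee_pos"].round(4),o["wrist_force"].round(1),o["torque"].round(2))
tank(cloud("scene")[1],-100)
```

```text
[ 0.4751 -0.0765  0.1732] [ 1.1 -0.4  3.5] [-0.17 -0.78  0.05]
lid 210 c [-116.8  -11.7  151.5] N [0.067 0.004 0.998] x [-148.2  -76.3] y [-37.5  34. ] z [147.6 154.7]
-x 384 c [-152.7   -2.4   99.3] N [ 0.998 -0.    -0.062] x [-156.4 -149.6] y [-37.   33.4] z [ 51.6 143.4]
-y 304 c [-115.   -37.5  108.4] N [-0.03   1.     0.002] x [-148.9  -79.3] y [-39.4 -35.4] z [ 71.  144.7]
```

Request:
play_rows:
  increments:
    - [[4,0,0],[0,0,0],1]
    - [[8,0,0],[0,0,0],1]
    - [[8,0,0],[0,0,0],1]
    - [[8,0,0],[0,0,0],0.7]
    - [[8,0,0],[0,0,0],0.6]
    - [[8,0,0],[0,0,0],0.6]
    - [[8,0,0],[0,0,0],0.6]

```text
time: 12.7
ee_pos: [0.4673, -0.0753, 0.1729]
tcp_rot: [179.9, -0.0, 171.4]
wrist_force: [-0.5, 0.9, 0.3]
opening: 0.0339
grasp_force: 0.0
```

Run:
```python
from t import *
o=telemetry.get_obs();print(o["ee_pos"].round(4),o["wrist_force"].round(1),o["torque"].round(2))
im,W=cloud("scene");np.save("s3.npy",W);tank(W,-110)
```

```text
[ 0.4673 -0.0753  0.1729] [-0.5  0.9  0.3] [0.02 0.03 0.01]
lid 166 c [-136.8  -13.2  149. ] N [0.01 0.01 1.  ] x [-163.5  -91.2] y [-38.7  33.6] z [147.5 150.4]
-x 343 c [-165.4   -3.6   97.9] N [ 1.     0.001 -0.001] x [-166.5 -164.1] y [-38.1  33.8] z [ 51.1 144.5]
-y 333 c [-128.7  -37.9  109.4] N [-0.018  1.     0.001] x [-162.8  -91.8] y [-39.8 -36. ] z [ 71.4 143.7]
```

The tank now stands upright on the deck, centred about 125 mm in front of the seat. I'll regrip it lower and harder.

Request:
play_rows:
  increments:
    - [[4,0,0],[0,0,0],0.6]
    - [[8,0,0],[0,0,0],0.6]
    - [[8,0,2],[0,0,0],0.6]
    - [[8,0,3],[0,0,0],0.6]
    - [[8,0,3],[0,0,0],1]
    - [[8,0,3],[0,0,0],1]
    - [[8,0,3],[0,0,0],1]
    - [[8,0,3],[0,0,0],1]
    - [[8,0,3],[0,0,0],1]
  grip_force: 100

```text
time: 13.65
ee_pos: [0.4598, -0.0741, 0.1703]
tcp_rot: [179.9, 0.0, 171.4]
wrist_force: [-0.3, 0.9, 1.0]
opening: 0.0145
grasp_force: 98.1
```

Request:
play_rows:
  increments:
    - [[0,0,-0.4],[0,0,0],1]
    - [[0,0,-0.8],[0,0,0],1]
    - [[0,0,-0.8],[0,0,0],1]

```text
time: 13.95
ee_pos: [0.4594, -0.0742, 0.1705]
tcp_rot: [179.9, -0.0, 171.4]
wrist_force: [-0.1, 0.6, -3.5]
opening: 0.0148
grasp_force: 97.6
```

Request:
play_rows:
  increments:
    - [[-5,0,0],[0,0,0],1]
    - [[-10,0,0],[0,0,0],1]
    - [[-15,0,0],[0,0,0],1]
    - [[-20,0,0],[0,0,0],1]
    - [[-25,0,0],[0,0,0],1]
    - [[-25,0,0],[0,0,0],1]

```text
time: 14.55
ee_pos: [0.4849, -0.078, 0.1708]
tcp_rot: [179.9, 0.0, 171.4]
wrist_force: [0.7, -0.5, -3.7]
opening: 0.0147
grasp_force: 97.4
```

Request:
play_rows:
  increments:
    - [[-5,0,0],[0,0,0],1]
    - [[-10,0,0],[0,0,0],1]
    - [[-15,0,0],[0,0,0],1]
    - [[-20,0,0],[0,0,0],1]
    - [[-20,0,0],[0,0,0],1]

```text
time: 15.05
ee_pos: [0.5047, -0.081, 0.1708]
tcp_rot: [179.9, 0.0, 171.4]
wrist_force: [0.5, 0.5, -3.2]
opening: 0.0144
grasp_force: 97.4
```

Run:
```python
from t import *
o=telemetry.get_obs();print(o["ee_pos"].round(4),o["wrist_force"].round(1),o["torque"].round(2))
im,W=cloud("scene");tank(W,-80)
```

```text
[ 0.5047 -0.081   0.1708] [ 0.5  0.5 -3.2] [ 0.06 -0.04  0.01]
lid 183 c [-87.4  -9.  149.5] N [-0.002  0.002  1.   ] x [-117.7  -46.5] y [-36.5  34.4] z [148. 151.]
-x 376 c [-119.5   -2.4   97.8] N [1.    0.001 0.002] x [-120.7 -118.2] y [-37.7  33.3] z [ 51.3 144.2]
-y 295 c [-81.4 -36.9 107.1] N [-0.027  1.     0.005] x [-117.5  -48.3] y [-38.9 -35. ] z [ 70.7 143.9]
```

Request:
play_rows:
  increments:
    - [[-5,0,0],[0,0,0],1]
    - [[-10,0,0],[0,0,0],1]
    - [[-15,0,0],[0,0,0],1]
    - [[-15,0,0],[0,0,0],1]

```text
time: 15.5
ee_pos: [0.5196, -0.0832, 0.1708]
tcp_rot: [179.9, 0.0, 171.4]
wrist_force: [-0.0, 0.5, -4.4]
opening: 0.0149
grasp_force: 97.4
```

Request:
play_rows:
  increments:
    - [[-5,0,0],[0,0,0],1]
    - [[-10,0,0],[0,0,0],1]
    - [[-15,0,0],[0,0,0],1]
    - [[-20,0,0],[0,0,0],1]
    - [[-25,0,0],[0,0,0],1]
    - [[-25,0,0],[0,0,0],1]

```text
time: 16.1
ee_pos: [0.5443, -0.0869, 0.1708]
tcp_rot: [179.9, 0.0, 171.4]
wrist_force: [-0.7, -0.2, -4.8]
opening: 0.0149
grasp_force: 97.4
```

Request:
play_rows:
  increments:
    - [[-5,0,0],[0,0,0],1]
    - [[-10,0,0],[0,0,0],1]
    - [[-15,0,0],[0,0,0],1]
    - [[-20,0,0],[0,0,0],1]
    - [[-25,0,0],[0,0,0],1]
    - [[-30,0,0],[0,0,0],1]
    - [[-30,0,0],[0,0,0],1]

```text
time: 16.8
ee_pos: [0.5739, -0.0914, 0.1708]
tcp_rot: [179.9, 0.0, 171.4]
wrist_force: [-0.9, 0.7, -4.2]
opening: 0.0147
grasp_force: 97.4
```

Request:
play_rows:
  increments:
    - [[-2,0,0],[0,0,0],1]
    - [[-4,0,0],[0,0,0],1]
    - [[-6,0,0],[0,0,0],1]
    - [[-7,0,0],[0,0,0],1]
    - [[-7,0,0],[0,0,0],1]

```text
time: 17.3
ee_pos: [0.5804, -0.0924, 0.171]
tcp_rot: [179.9, 0.0, 171.4]
wrist_force: [0.3, 0.2, -4.1]
opening: 0.0146
grasp_force: 97.4
```

Run:
```python
from t import *
o=telemetry.get_obs();print(o["ee_pos"].round(4),o["wrist_force"].round(1),o["torque"].round(2))
im,W=cloud("scene");save(im,"scene5.png");tank(W,-5)
cv2.imwrite("pics/c5.png",cv2.resize(im[120:275,150:310,::-1],None,fx=3.8,fy=3.8,interpolation=cv2.INTER_CUBIC))
```

```text
[ 0.5804 -0.0924  0.171 ] [ 0.3  0.2 -4.1] [-0.02  0.   -0.  ]
lid 142 c [-11.6 -10.  149.7] N [ 0.001 -0.003  1.   ] x [-42.3  29.7] y [-37.   35.3] z [148.2 151.1]
-x 385 c [-44.8  -0.3  98.6] N [1.    0.001 0.002] x [-46.2 -43.5] y [-35.7  37. ] z [ 51.  143.8]
-y 187 c [-17.2 -36.9 113. ] N [ 0.037  0.999 -0.003] x [-41.6  29.1] y [-39.2 -35.2] z [ 71.7 144.2]
```

View pics/c5.png

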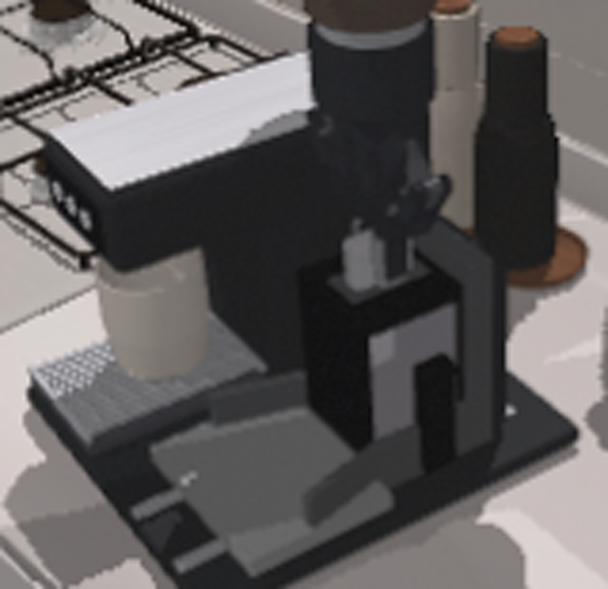

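The crop shows the tank between the eye posts, its fin at (360,260) just in front of the hood. I'll close in on the back stop gently.

Request:
play_rows:
  increments:
    - [[-2,0,0],[0,0,0],1]
    - [[-4,0,0],[0,0,0],1]
    - [[-4,0,0],[0,0,0],1]

```text
time: 17.65
ee_pos: [0.5844, -0.093, 0.1709]
tcp_rot: [179.9, 0.0, 171.4]
wrist_force: [0.5, -0.0, -4.7]
opening: 0.0146
grasp_force: 97.4
```

Request:
play_rows:
  increments:
    - [[-1,0,0],[0,0,0],1]
    - [[-1,0,0],[0,0,0],1]

```text
time: 17.85
ee_pos: [0.5853, -0.0931, 0.171]
tcp_rot: [179.9, 0.0, 171.4]
wrist_force: [0.4, 0.2, -4.2]
opening: 0.0144
grasp_force: 97.4
```

Request:
play_rows:
  increments:
    - [[0,0,1.5],[0,0,0],1]
    - [[0,0,3],[0,0,0],1]
    - [[0,0,3],[0,0,0],1]

```text
time: 18.15
ee_pos: [0.585, -0.0931, 0.1677]
tcp_rot: [179.9, -0.0, 171.4]
wrist_force: [-0.6, 0.5, -3.8]
opening: 0.0147
grasp_force: 97.4
```

Request:
play_rows:
  increments:
    - [[0,0,1],[0,0,0],1]
    - [[0,0,2],[0,0,0],1]
    - [[0,0,2],[0,0,0],1]

```text
time: 18.45
ee_pos: [0.5852, -0.0931, 0.1658]
tcp_rot: [179.9, 0.0, 171.4]
wrist_force: [0.7, -0.3, -4.8]
opening: 0.0148
grasp_force: 97.4
```

It is inside the pocket with no contact. Now pressing down.

Request:
play_rows:
  increments:
    - [[0,0,1],[0,0,0],1]
    - [[0,0,2],[0,0,0],1]
    - [[0,0,3],[0,0,0],1]
    - [[0,0,3],[0,0,0],1]

```text
time: 18.85
ee_pos: [0.5854, -0.0931, 0.1642]
tcp_rot: [179.9, 0.1, 171.4]
wrist_force: [-1.2, 1.1, 4.2]
opening: 0.0146
grasp_force: 98.7
```

Request:
play_rows:
  increments:
    - [[0,0,1],[0,0,0],1]
    - [[0,0,2],[0,0,0],1]
    - [[0,0,3],[0,0,0],1]
    - [[0,0,3],[0,0,0],1]

```text
time: 19.25
ee_pos: [0.5855, -0.0932, 0.1611]
tcp_rot: [179.9, 0.1, 171.4]
wrist_force: [-1.4, -0.4, 6.0]
opening: 0.0148
grasp_force: 98.7
```

Request:
play_rows:
  increments:
    - [[0,0,1],[0,0,0],1]
    - [[0,0,2],[0,0,0],1]
    - [[0,0,2],[0,0,0],1]
    - [[0,0,2],[0,0,0],1]

```text
time: 19.65
ee_pos: [0.5855, -0.0931, 0.1603]
tcp_rot: [179.9, 0.2, 171.4]
wrist_force: [-3.7, 1.1, 12.8]
opening: 0.0146
grasp_force: 100.2
```

Request:
play_rows:
  increments:
    - [[0,0,1],[0,0,0],1]
    - [[0,0,1.5],[0,0,0],1]
    - [[0,0,1.5],[0,0,0],1]
    - [[0,0,1.5],[0,0,0],1]

```text
time: 20.05
ee_pos: [0.5855, -0.0931, 0.1603]
tcp_rot: [179.9, 0.3, 171.4]
wrist_force: [-7.9, 2.0, 22.0]
opening: 0.0147
grasp_force: 101.3
```

Request:
play_rows:
  increments:
    - [[0,0,-2],[0,0,0],1]
    - [[0,0,-2],[0,0,0],1]
    - [[0,0,-2],[0,0,0],0.7]
    - [[0,0,-2],[0,0,0],0.6]
    - [[0,0,-2],[0,0,0],0.5]
    - [[0,0,-2],[0,0,0],0.5]
    - [[0,0,-2],[0,0,0],0.5]

```text
time: 20.75
ee_pos: [0.5852, -0.0931, 0.1583]
tcp_rot: [179.9, 0.0, 171.4]
wrist_force: [-0.5, 0.3, 0.1]
opening: 0.0424
grasp_force: 0.0
```

Run:
```python
from t import *
o=telemetry.get_obs();print(o["ee_pos"].round(4),o["wrist_force"].round(1))
im,W=cloud("scene");tank(W,0)
```

```text
[ 0.5852 -0.0931  0.1583] [-0.5  0.3  0.1]
lid 137 c [-11.7  -7.  139. ] N [0.004 0.002 1.   ] x [-37.  36.] y [-37.5  34.8] z [137.6 140.4]
-x 360 c [-39.3  -1.7  94.7] N [ 1.    -0.     0.001] x [-40.6 -37.9] y [-35.7  36.3] z [ 51.6 137.1]
-y 180 c [  0.4 -38.2 110. ] N [0.092 0.996 0.003] x [-34.9  59.5] y [-45.5 -34.5] z [ 70.5 142. ]
```

Request:
play_rows:
  increments:
    - [[0,0,-5],[0,0,0],0.5]
    - [[0,0,-15],[0,0,0],0.5]
    - [[0,0,-30],[0,0,0],0.5]
    - [[0,0,-50],[0,0,0],0.5]
    - [[0,0,-80],[0,0,0],0.5]
    - [[20,0,-100],[0,0,0],0.5]
    - [[60,-30,-100],[0,0,0],0.5]
    - [[100,-70,-100],[0,0,0],0.5]
    - [[140,-110,-100],[0,0,0],0.5]
    - [[180,-150,-100],[0,0,0],0.5]
    - [[200,-180,-100],[0,0,0],0.5]
    - [[200,-180,-100],[0,0,0],0.5]
    - [[200,-180,-100],[0,0,0],0.5]

```text
time: 22.1
ee_pos: [0.3598, -0.2423, 0.2593]
tcp_rot: [180.0, 0.1, 171.2]
wrist_force: [0.2, -0.2, 0.1]
opening: 0.0427
grasp_force: 0.0
```

Run:
```python
from t import *
o=telemetry.get_obs();print(o["ee_pos"].round(4),o["wrist_force"].round(1),o["time"])
im,W=cloud("scene");tank(W,0);im2,W2=cloud("top")
cv2.imwrite("pics/c6.png",np.hstack([im[120:330,120:420],im2[110:320,140:440]])[...,::-1])
```

```text
[ 0.3598 -0.2423  0.2593] [ 0.2 -0.2  0.1] 22.1
lid 162 c [ -8.  -10.6 138.9] N [0.003 0.004 1.   ] x [-37.5  35.2] y [-35.2  35.3] z [137.6 140.3]
-x 255 c [-39.3  -8.4  91.1] N [ 1.    -0.002  0.001] x [-40.6 -38.2] y [-36.9  28.2] z [ 51.3 135.6]
-y 164 c [ -4.6 -37.7 108.1] N [ 0.088  0.996 -0.019] x [-34.1  59.7] y [-45.  -34.8] z [ 71.2 137.6]
```

View pics/c6.png

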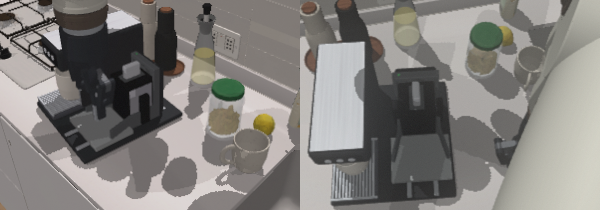

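The tank is seated under the hood: fin at (415,95) in the right half of the picture, lid level at 139 mm. The cup, jar and mug are in their places and the arm is clear.

```bash
python3 -c "
from workcell import workorder
print(workorder.job_done())"
```

```text
the job is handed in; nothing more can be done
None
```

The tank is seated under the hood, pressed fully home on the spigot and released, and the job is handed in at about 22 s; on the first slide it tilted about 14° in the grip, pressing on the deck with about 22 N, and I stood it upright on the deck and regripped before sliding it in.

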